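Clamp a frame moulding in the mitre box

ROBOT

A 6-joint arm with a two-finger parallel gripper is mounted at the origin on the work surface. World frame = base frame: x ahead of the robot, y to its left, z up, the work surface at z = 0. Lengths are in m, angles in rad, forces in N, time in s.
With the tool pointing down it reaches from about 0.275 to 0.85 m from the base axis. Payload 19 kg.
Tool frame: the origin (TCP) lies at the very end of the fingers, on their centre line; the grasp point (between the pads) lies ctrl.tcp_to_grasp behind it (ctrl.tcp_to_grasp is the distance from the TCP to the grasp point, in m); z points along the fingers, y is the line along which they close (so a half turn about z gives the same grasp; the last joint's range is limited). The gripper opens to 85 mm and grips with 20 to 120 N. Pads are 22 mm wide; open, the fingers measure 114 mm over their backs; the gripper's body (76 mm by 85 mm) begins 54 mm behind the grasp point. The pads swing forward as they close: fully open they stand 13 mm farther back than shut.
Start: joints at [-1.471, 0.15, 1.437, -0, 1.554, -0.134], TCP at [0.133, -0.559, 0.231] pointing down, gripper open.
Joint ranges: [-2.8, 2.8], [-0.68, 2.1], [0.12, 2.68], [-1.39, 4.53], [0.16, 2.79], [-2.81, 2.81]. Speed limits (rad/s): [1.89, 1.89, 2.22, 3.01, 3.01, 3.01].

INTERFACE

Orientations are given as a unit quaternion [w, x, y, z].
In Python, from bench import ctrl gives the robot as it stands.
- The arm moves only by the tool apply_moves, never from a script. Its argument "motion" is a list of rows, each an object with "turn": the turn, a rotation vector about the tool's x, y, z in rad, a list of three; "xyz": the shift along the tool's x, y, z in m, a list of three; "hand": the gripper command: -1 is shut, 1 is fully open, values between are in proportion. In form: [{"turn": [ax, ay, az], "xyz": [x, y, z], "hand": hand}, ...]. A call has 1 to 5 rows; each row shifts and turns the commanded pose from where the row before left it, along the tool's axes as they then stand; what a row does not reach is not made up. A row lasts 1/8 s, in which the tool goes at most 62.5 mm and 10.7 degrees, less where a joint would pass 70% of its speed; a pose out of reach is approached as far as the arm can. A call with a gripper value outside its range is refused whole. The fingers move at their own pace and stop on an object; "force" is the grip in N (left out, the last holds). Time passes only in rows, so rows that do not move let the fingers close. It gives the time, the measured TCP pose, the force, the opening and the grip force at its end, in the units of the state.
- ctrl.read_state(): the state, without advancing time (a new reading comes with each control period).
- ctrl.capture(name): name is "side" or "top" or "wrist"; returns (picture, depth): 384x512x3 uint8, blue, green, red; 384x512 float32, m along the optical axis (not along the pixel's ray), 0 where there is no reading.
- ctrl.camera_model(name): a dict with "intrinsics" (3x3 intrinsics, pixels), "position" and "attitude" of the camera in the world. Camera axes: x right, y up, looking along -z (the intrinsics and any distortion apply to the point x, -y, -z); pixel columns grow to the right and rows downward; lengths in m; the calibration is good to about 2 mm. A picture is of the moment at which its call begins: read the wrist's pose just before it. camera_model takes no time and is no camera call; for the wrist camera it gives the pose at the moment of the call.
- ctrl.sign_off(): hands the job in; it is judged then, once.
The state is a dict: "t": time; "q": joint angles; "qd": joint speeds; "joint_torque": joint torques, N m; "ee_pos": TCP position; "tcp_rot": TCP orientation; "contact_force": force on the tool from outside, world axes, zero at the start; "wrist_torque": the same for the moment, N m; "grip_width": opening from 0.0 (shut) to 1.0 (fully open); "grasp_force": force on a finger pad.
Only numpy, scipy, OpenCV 4.12 (cv2) and the standard library are available. Lean on these libraries where they do the work, as an engineer would, in place of code of your own. Each camera call takes 0.05 s, during which the arm holds its last target. There are 200 camera calls.

TASK

Get the picture-frame moulding ready for its saw cut: slide it flat against the fence of the mitre box and right up to the length stop without ramming it, then turn the hold-down's wing screw clockwise, keeping clear of the steel post beside the wings, until its rubber pad holds the moulding firmly, finger-tight, without denting it. Leave the things lying about alone and let go at the end.

Things in the scene. Friction and masses are not known exactly. Their poses are not given: they have to be found in the camera images.
- mitre_box: Beech mitre box, fixed. Origin under the bed; x points away to the fence, y to its left along the fence, z up. Bed 18 mm thick, 240 mm long (y -120 to 120), front edge at x -58. Fence: 14 mm thick, 30 mm above the bed, its upright face at x = +30.
- fence_face (a point): Point on the fence's upright face at y = -45 of the box, 10 mm above the bed; axes as the box: x points into the fence, y along it to the left.
- length_stop: Steel length stop, fixed on the bed against the fence near the box's left end: 26 (x) x 18 (y) x 18 mm with a small screw on top. Origin at bed height, in the middle of the face that the moulding's left end must touch; y points away from the moulding.
- post: Steel post of the hold-down, fixed upright behind the fence: 12 mm rod, top 92 mm above its origin (on its axis, at bed height). The screw's axis stands 42 mm in front of the post's axis (toward -x of the box), so the rod is 36 mm from the screw's axis, 8 mm outside the wing tips' circle, and as high as the middle of the wings. Beside it open the fingers 30 mm at most.
- wing_screw: Upright wing screw of the hold-down, black knob on top. Origin on its axis, 11 mm below the wings' flat top; x along the wings, z up. Wings 56 mm tip to tip, 9 thick, 24 tall; arm's top 25 to 32 mm under the origin. Clockwise from above it sinks 8 mm a turn, moment about 0.05 N m; a 25 mm rubber pad at its foot starts 0.5 to 4.5 mm over the moulding, then gains about 40 N a radian; it holds when let go.
- moulding: Loose oak picture-frame moulding, 30 (x) x 260 (y) x 20 mm, 0.11 kg, on the bed. Origin at the centre of its underside; y along it toward the stop, x toward the fence. Of its front face only the upper 12 mm stand at x = -15 (rebate below). The screw's pad holds it well with about 25 N: the moment to turn the screw is then some 0.1 to 0.15 N m above the free thread's; over 50 N dents it.
- stop_end (a point): Centre of the moulding's left end face, which must touch the length stop.
- free_end (a point): Centre of the moulding's right end face, past the right end of the bed.
- back_left (a point): Point on the moulding's back face, at y = +100 of the moulding, mid-height; must lie on the fence.
- back_right (a point): Point on the moulding's back face, at y = -70 of the moulding, mid-height; must lie on the fence.
- tape_roll: Bystander: white roll of tape, 72 mm across, 18 mm high; origin under its centre.
- glue_bottle: Bystander: white glue bottle, 52 mm across, 130 mm tall; origin under its centre.
- back_saw: Bystander: back saw lying flat beyond the box, 300 mm long, 22 mm high; origin near its middle, underside.
- offcut: Bystander: short offcut of the same moulding, 30 x 120 x 20 mm; origin under its centre.

How it is judged:
By the outcome, as a careful person would: the job done as asked, in the order asked, and still so for the second after the job is handed in, with the robot touching nothing.
It also fails if it takes over 72 s, if anything falls off the work surface, if the arm or the gripper's body presses on something with over 40 N, if the wrist force passes 120 N, or if a joint passes its speed limit or range.

## Working session

There is one attempt and no reset: what is moved stays moved. The work goes in short steps, Python scripts to look and compute and a tool call to move; the robot and the scene stay as the last step left them, time stands still between calls to the robot, and variables do not carry over. Pictures are saved under pics/ and viewed, at most 13 in all, crops included, and the job is handed in when it is done.

Besides the shell and the picture viewer there is one more tool, called after "Request:" in YAML: its name, and indented under it one key for each argument. apply_moves: Moves the arm, as the interface text tells. Its arguments: {"type":"object","properties":{"motion":{"type":"array","items":{"type":"object","properties":{"turn":{"type":"array","items":{"type":"number"}},"xyz":{"type":"array","items":{"type":"number"}},"hand":{"type":"number"}}}},"force":{"type":"number"}},"required":["motion"]}

```bash
mkdir -p pics; ls; cat > h.py <<'E'
import numpy as np, cv2
from bench import ctrl
from scipy.spatial.transform import Rotation as R
def rot(q): q=np.array(q); return R.from_quat(np.r_[q[1:],q[0]]).as_matrix()
def cam(n):
    m=ctrl.camera_model(n); a=np.array(m["attitude"])
    return np.array(m["intrinsics"]),np.array(m["position"]),(rot(a) if a.size==4 else a.reshape(3,3)),m
def rays(n,uv,c=None):
    K,p,A,m=c or cam(n); uv=np.atleast_2d(np.float64(uv))
    d=np.c_[(uv-K[:2,2])/np.diag(K)[:2],np.ones(len(uv))]*[1,-1,-1]
    return p,d@A.T
def plane(n,uv,z,c=None):
    p,d=rays(n,uv,c); return p+d*((z-p[2])/d[:,2])[:,None]
def pts(n,uv,dep,c=None):
    p,d=rays(n,uv,c); uv=np.atleast_2d(uv).astype(int); return p+d*dep[uv[:,1],uv[:,0]][:,None]
def st():
    s=ctrl.read_state(); return s
E
python3 - <<'E'
from h import *
s=st(); print(s, ctrl.tcp_to_grasp)
for n in ["side","top","wrist"]:
    c=cam(n); i,d=ctrl.capture(n); cv2.imwrite(f"pics/{n}0.png",i); np.save(f"pics/{n}0.npy",d); print(n,c[3])
E
```

```text
pics
{'t': 0.0, 'q': array([-1.47099600e+00,  1.50957773e-01,  1.43800212e+00, -7.75009738e-06,
        1.55384471e+00, -1.34035271e-01]), 'qd': array([ 0.00062531,  0.00033535,  0.00015916,  0.0023273 , -0.00156712,
        0.00026877]), 'joint_torque': array([-1.18272703e-03, -7.13045526e+01, -5.70870602e+01, -2.28087465e-04,
        8.91444302e-03,  2.82762221e-05]), 'ee_pos': array([ 0.13316662, -0.55910707,  0.23070595]), 'tcp_rot': array([-6.05951820e-04,  9.93172706e-01,  1.16651656e-01,  6.49835638e-06]), 'contact_force': array([-0.10320204,  1.36137691,  0.19148784]), 'wrist_torque': array([ 0.03389546,  0.04985767, -0.01426289]), 'grasp_force': 0.0, 'grip_width': 1.0011390430705682} 0.0187
side {'intrinsics': array([[415.21357495,   0.        , 250.43531163],
       [  0.        , 415.21357495, 193.84907027],
       [  0.        ,   0.        ,   1.        ]]), 'position': array([ 0.33265779, -0.84671672,  0.77936373]), 'attitude': array([ 0.88943681,  0.4388188 , -0.04679782, -0.11895453])}
top {'intrinsics': array([[484.26458369,   0.        , 249.66342247],
       [  0.        , 484.26458369, 186.12039437],
       [  0.        ,   0.        ,   1.        ]]), 'position': array([0.30003317, 0.00589836, 1.44960389]), 'attitude': array([-0.70247068, -0.06820818,  0.06261024,  0.70566462])}
wrist {'intrinsics': array([[320.51657067,   0.        , 253.52820225],
       [  0.        , 320.51657067, 193.27085878],
       [  0.        ,   0.        ,   1.        ]]), 'position': array([ 0.20424803, -0.54182551,  0.37339935]), 'attitude': array([ 0.77654374, -0.11372689,  0.08981284, -0.61317181])}
```

View pics/side0.png

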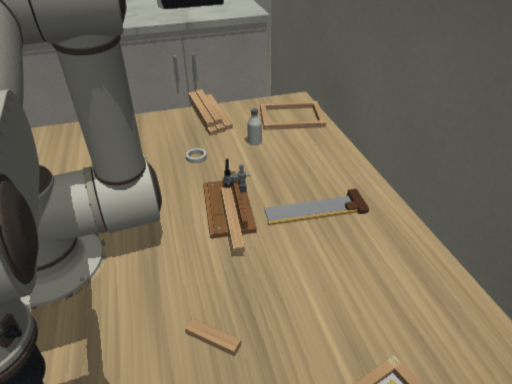

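View pics/top0.png

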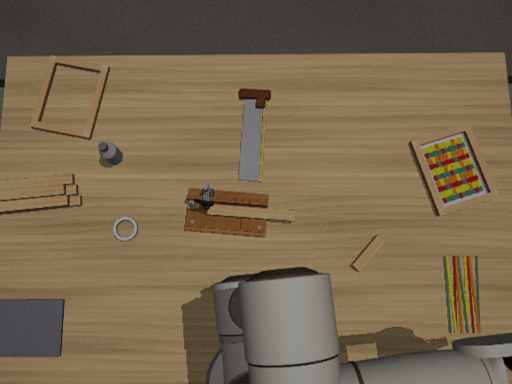

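The side view shows the box at (230,205) with the hold-down at (235,178). The top view shows the box at (185–268, 188–237) and the moulding running from about (208,210) to (295,215). I'll zoom both.

```bash
python3 - <<'E'
from h import *
t=cv2.imread("pics/top0.png")[178:243,175:305]; s=cv2.imread("pics/side0.png")[150:255,195:265]
a=cv2.resize(t,None,fx=6,fy=6,interpolation=cv2.INTER_CUBIC); b=cv2.resize(s,None,fx=5.5,fy=5.5,interpolation=cv2.INTER_CUBIC)
cv2.imwrite("pics/tz.png",a);cv2.imwrite("pics/sz.png",b)
d=np.load("pics/top0.npy")
c=cam("top")
K=[(u,v) for v in range(184,240,4) for u in range(183,300,6)]
P=pts("top",K,d,c)
for v in range(14): print(184+4*v,(P[v*20:(v+1)*20,2]*1000).astype(int))
for uv in [(185,188),(268,193),(185,235),(267,237)]: print(uv,plane("top",[uv],0.03,c))
E
```

```text
184 [-3  0  0  2 75  2 -3 -5 -2  6 -1 -3  1  1  3 -2  0  2  0  1]
188 [ -7  20   2  -2 109   4  -3   2   3  -1   4  -4   4   1   1   1   3  -5
  -2  -4]
192 [-3 15 15 19 79 40 16 16 16 16 -2 -1  3  0 -1  1 -6  5 -1  2]
196 [ 1 45 49 44 71 33 12 22 21 17 15 21 18 19 19  0  0 -2 -2 -1]
200 [  1  34 118 112  77  48  49  44  47  49  45  44  50  16  16  -2   2   7
   0  -2]
204 [  3  48  14 101 116 118  19  21  18  26  36  51  51  48  46  -2   1   0
   0   0]
208 [-2 36 16 16 60 41 43 40 42 39 39 35 35 21  4  1  5  4  0  0]
212 [ 1 20 22 16 38 37 38 35 38 42 38 39 36 38 42 41 35 34 38  2]
216 [ 0 18 20 19 22 18 16 19 37 34 34 42 39 42 39 36 45 37 36  2]
220 [ 2 15 15 21 20 20 17 19 19 12 17 19 17 20  2 -3 -2 37 39  2]
224 [-1 19 14 21 16 17 25 12 15 16 16 16 23 20  3 -1 -2  0  0  0]
228 [ 0 17 16 11 17 22 20 20 21 15 15 17 14 12  3  2 -2  4 -1  5]
232 [-6  1  4  3  1 18 13 17 13 19 18 15 13 19 -4 -1  2 -2  0 -2]
236 [ 0 -1 -1  1  0  5  3  2  1  0  2 -1 12 20 -2  0  2  1  0  1]
(185, 188) [[0.56144665 0.20964828 0.03      ]]
(268, 193) [[ 0.5450217  -0.03777053  0.03      ]]
(185, 235) [[0.42140134 0.20672746 0.03      ]]
(267, 237) [[ 0.41448814 -0.03344538  0.03      ]]
```

View pics/tz.png

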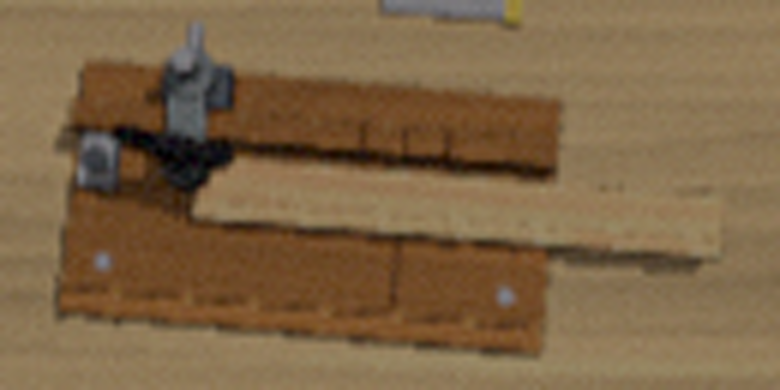

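View pics/sz.png

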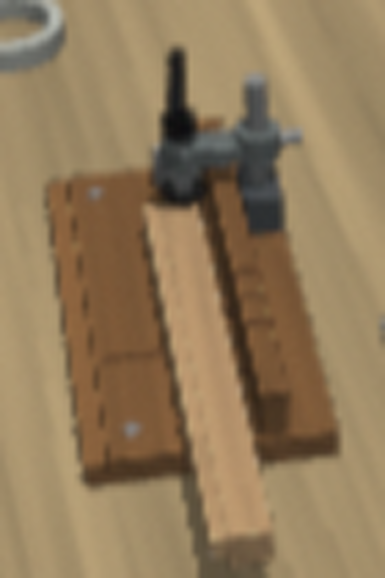

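The moulding is skewed, with a gap at the fence on its right side, and its left end sits about 40 mm from the stop. The hold-down is at crop pixel (185,150). I'll move the wrist camera over the box.

Request:
apply_moves:
  motion:
    - {"turn":[0,0,0],"xyz":[0.029,-0.035,-0.005],"hand":1}
    - {"turn":[0,0,0],"xyz":[0.029,-0.035,-0.005],"hand":1}
    - {"turn":[0,0,0],"xyz":[0.029,-0.035,-0.005],"hand":1}
    - {"turn":[0,0,0],"xyz":[0.029,-0.035,-0.005],"hand":1}
    - {"turn":[0,0,0],"xyz":[0.029,-0.035,-0.005],"hand":1}

```text
t: 0.78
ee_pos: [0.2341, -0.3541, 0.2563]
tcp_rot: [-0.0, 0.993, 0.116, 0.0]
contact_force: [1.0, -0.7, 0.0]
grip_width: 1.001
grasp_force: 0.0
```

Request:
apply_moves:
  motion:
    - {"turn":[0,0,0],"xyz":[0.029,-0.035,-0.005],"hand":1}
    - {"turn":[0,0,0],"xyz":[0.029,-0.035,-0.005],"hand":1}
    - {"turn":[0,0,0],"xyz":[0.029,-0.035,-0.005],"hand":1}
    - {"turn":[0,0,0],"xyz":[0.029,-0.035,-0.005],"hand":1}
    - {"turn":[0,0,0],"xyz":[0.029,-0.035,-0.005],"hand":1}

```text
t: 1.4
ee_pos: [0.3345, -0.1502, 0.2815]
tcp_rot: [0.0, 0.993, 0.116, 0.0]
contact_force: [1.0, -0.2, 0.1]
grip_width: 0.999
grasp_force: 0.0
```

Request:
apply_moves:
  motion:
    - {"turn":[0,0,0],"xyz":[0.029,-0.035,-0.005],"hand":1}
    - {"turn":[0,0,0],"xyz":[0.029,-0.035,-0.005],"hand":1}
    - {"turn":[0,0,0],"xyz":[0.029,-0.035,-0.005],"hand":1}
    - {"turn":[0,0,0],"xyz":[0.029,-0.035,-0.005],"hand":1}
    - {"turn":[0,0,0],"xyz":[0.029,-0.035,-0.005],"hand":1}

```text
t: 2.02
ee_pos: [0.4351, 0.0537, 0.3064]
tcp_rot: [-0.0, 0.993, 0.117, 0.0]
contact_force: [-0.3, -0.4, 0.3]
grip_width: 1.002
grasp_force: 0.0
```

Request:
apply_moves:
  motion:
    - {"turn":[0,0,0],"xyz":[0,0,0],"hand":1}
    - {"turn":[0,0,0],"xyz":[0,0,0],"hand":1}

```text
t: 2.28
ee_pos: [0.4345, 0.052, 0.306]
tcp_rot: [0.0, 0.993, 0.117, -0.0]
contact_force: [-0.4, -0.1, -0.8]
grip_width: 0.998
grasp_force: 0.0
```

```bash
cat > snap.py <<'E'
from h import *; import sys,pickle
n=sys.argv[1]; k=sys.argv[2]
s=st(); c=cam(n); i,d=ctrl.capture(n); cv2.imwrite(f"pics/{k}.png",i); pickle.dump((c,i,d,s),open(f"pics/{k}.pkl","wb"))
print(s["t"],s["ee_pos"],s["tcp_rot"],s["q"])
E
python3 snap.py wrist w1; python3 -c "
import cv2;i=cv2.imread('pics/w1.png');cv2.imwrite('pics/w1z.png',cv2.resize(i,(800,600),interpolation=cv2.INTER_CUBIC))"
```

```text
2.275 [0.43450148 0.05203039 0.30603974] [ 8.46715887e-07  9.93139515e-01  1.16934976e-01 -3.40481902e-04] [-5.71446097e-02 -1.54339394e-01  1.59281925e+00 -1.20858833e-04
  1.70378314e+00  1.27922948e+00]
```

View pics/w1z.png

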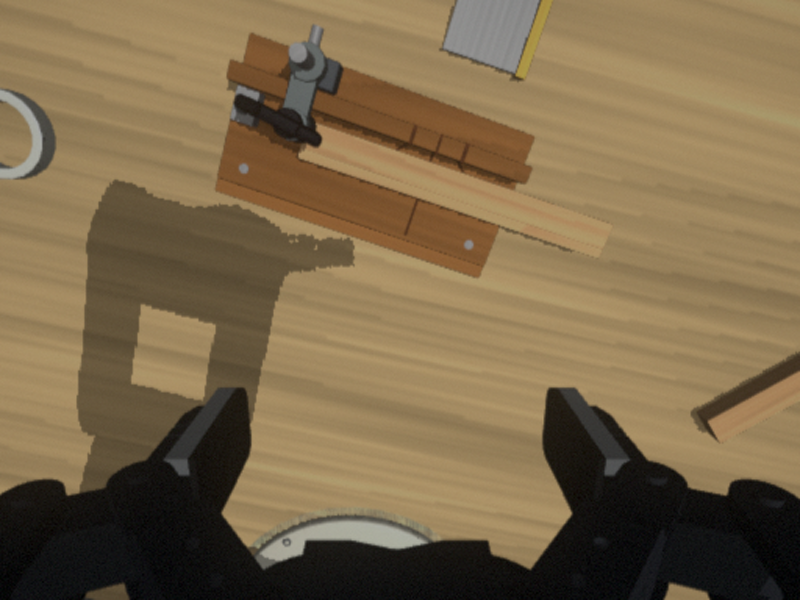

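The wrist view (800x600) shows the wings from (240,103) to (318,138) with the screw axis near (288,122). The post top is at (303,53), the stop at (245,105) and the moulding's free end at (606,240). The bed's front edge runs from (217,190) to (478,277). Next I'll refine these edges.

```bash
cat > edge.py <<'E'
from h import *; import pickle
def edge(g,a,b,w=5,sign=0):
    """refine line a-b (raw px): subpixel max-gradient points on perpendicular profiles; returns inlier pts on fitted line ends"""
    a,b=np.float32(a),np.float32(b); t=(b-a)/np.linalg.norm(b-a); n=np.array([-t[1],t[0]])
    s=np.arange(-w,w+.01,.25); P=[]
    g=cv2.GaussianBlur(g,(0,0),.8)
    for k in np.linspace(0.05,.95,40):
        q=a+(b-a)*k+s[:,None]*n
        pr=cv2.remap(g,np.float32(q[:,:1]),np.float32(q[:,1:]),cv2.INTER_LINEAR).ravel().astype(float)
        d=np.gradient(pr); d=np.abs(d) if sign==0 else d*sign
        P.append(q[d.argmax()])
    P=np.float32(P); vx,vy,x0,y0=cv2.fitLine(P,cv2.DIST_HUBER,0,.01,.01).ravel()
    r=np.abs((P-[x0,y0])@[-vy,vx]); 
    o=np.array([x0,y0]); v=np.array([vx,vy])
    f=lambda c:o+v*((c-o)@v)
    return f(a),f(b),np.median(r)
E
python3 - <<'E'
from edge import *
c,i,d,s=pickle.load(open("pics/w1.pkl","rb")); g=np.float32(cv2.cvtColor(i,cv2.COLOR_BGR2GRAY)); Z=.64
L={"mould_front_top":((310,160),(590,253),.038),"mould_back_top":((400,152),(600,221),.038),"mould_free":((611,228),(601,255),.038),
"bed_front":((225,180),(470,264),.018),"fence_front_top":((335,113),(520,180),.048),"fence_back_top":((345,93),(520,161),.048),"box_back":((345,69),(525,134),.018)}
for k,(a,b,z) in L.items():
    p,q,r=edge(g,np.array(a)*Z,np.array(b)*Z,4)
    W=plane("w",[p,q],z,c); dv=W[0]-W[1]
    print(k,(p/Z).round(1),(q/Z).round(1),"res %.2f"%r,W[:,:2].round(4).tolist(),"yaw(y axis) deg %.2f"%np.degrees(np.arctan2(-dv[0],dv[1])))
# raw corner points
for k,uv,z in [("bedFL",(217,180),.018),("bedFR",(481,266),.018),("fenceR front top",(526,182),.048),("wing tipL",(240,103),.12),("wing tipR",(318,140),.12),("knob",(288,120),.125),("post",(303,53),.11),("free c",(606,241),.038),("stop R top near",(258,126),.036),("moulding left near",(300,157),.038)]:
    uv=np.array(uv)*Z; print(k,plane("w",[uv],z,c)[0].round(4), "depthpt",pts("w",[uv],d,c)[0].round(4))
P=pts("w",[(u,v) for v in range(60,96,4) for u in range(146,212,4)],d,c)[:,2].reshape(9,-1)
print((P*1000).astype(int))
crop=i[15:110,135:265]; cv2.imwrite("pics/w1c.png",cv2.resize(crop,None,fx=6,fy=6,interpolation=cv2.INTER_CUBIC))
E
```

```text
mould_front_top [309.7 161. ] [589.5 254.6] res 0.13 [[0.483, 0.1339], [0.4633, -0.1065]] yaw(y axis) deg -4.68
mould_back_top [400.1 151.6] [600.3 220.2] res 0.17 [[0.5065, 0.0661], [0.4924, -0.1054]] yaw(y axis) deg -4.71
mould_free [610.6 227.8] [599.1 254.2] res 0.20 [[0.4884, -0.1158], [0.4655, -0.1142]] yaw(y axis) deg -94.08
bed_front [224.7 180.8] [470.4 262.7] res 0.15 [[0.4497, 0.2032], [0.4301, -0.0159]] yaw(y axis) deg -5.11
fence_front_top [334.2 115.2] [519.7 180.9] res 0.17 [[0.5204, 0.1205], [0.5069, -0.0295]] yaw(y axis) deg -5.15
fence_back_top [343.4  97.4] [520.1 160.6] res 0.24 [[0.5342, 0.1163], [0.5215, -0.0253]] yaw(y axis) deg -5.15
box_back [346.   66.4] [525.7 132. ] res 0.15 [[0.559, 0.1225], [0.5452, -0.03]] yaw(y axis) deg -5.19
bedFL [0.4488 0.2096 0.018 ] depthpt [ 0.4464  0.2156 -0.0005]
bedFR [ 0.4295 -0.0258  0.018 ] depthpt [ 0.4292 -0.0261  0.0164]
fenceR front top [ 0.5072 -0.0345  0.048 ] depthpt [ 0.5072 -0.0345  0.0482]
wing tipL [0.5112 0.1688 0.12  ] depthpt [0.5113 0.1693 0.1183]
wing tipR [0.5012 0.1183 0.12  ] depthpt [0.5011 0.1187 0.117
[... 270 characters left out ...]
t near [0.4842 0.1419 0.038 ] depthpt [0.4842 0.1417 0.0386]
[[ -1   0 116  35  35  33  16  48  48  49  73  72  73  73  48  47  18]
 [ -1 117 118 118 117  31  17  18  19  74  73  73  73  74  47  47  48]
 [  0  44 117 119 121 117 113  18  17  74  75  74 448  73  49  46  45]
 [  0  35  43 119 119 116 116 115 113  92  93  85  74  67  17  45  47]
 [  0  37  35  36  34 114 114 114 114 115 110  92  73  46  16  18  17]
 [ 16  19  18  18  32  17  18 114 115 115 114 114 108  44  38  36  20]
 [ 16  17  18  18  16  18  18  17  92 114 114 120 120 118 104  37  39]
 [ 18  15  19  18  18  17  18  18  17  91  89 119 119 118 118  39  37]
 [ 18  17  16  17  16  16  20  17  17  17  18  18  39 118 117  38  40]]
```

View pics/w1c.png

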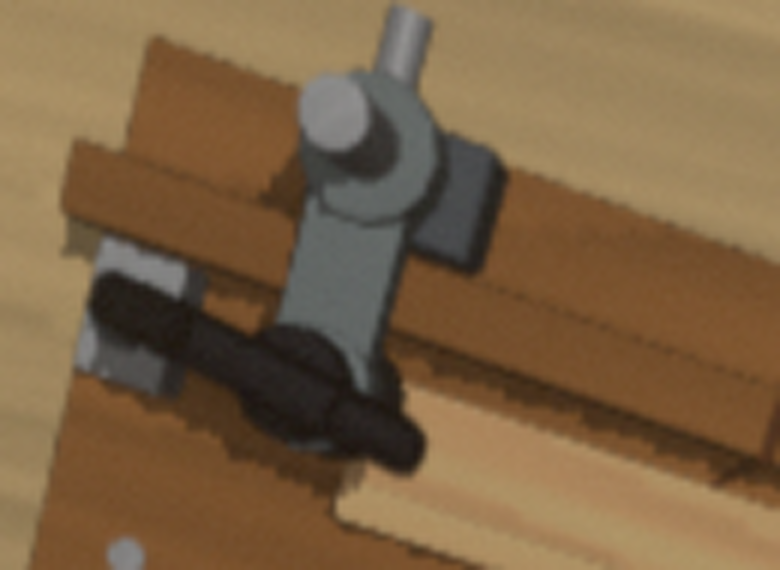

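```bash
python3 - <<'E'
from h import *; import pickle
c,i,d,s=pickle.load(open("pics/w1.pkl","rb"))
cr=lambda u,v:(135+u/6-.4,15+v/6-.4)
bx=np.array([np.cos(np.radians(-5.15)),np.sin(np.radians(-5.15))]); by=np.array([-bx[1],bx[0]])
F=plane("w",[np.array([427,148])*.64],.048,c)[0,:2]  # approx fence pt
F=np.array([.5069,-.0295])
O=np.array([.4295,-.0258]); ob=lambda p:(round(1000*float((p-F)@bx)+30,1),round(1000*float((p-O)@by)-120,1))
for k,uv,z in [("stop bot near R",cr(178,396),.018),("stop bot far R",cr(206,285),.018),("stop top near R",cr(150,368),.036),("stop top far R",cr(190,265),.036),("mould L near",cr(337,520),.038),("bedFL",np.array((217,180))*.64,.018),("free near",np.array((599.1,254.2))*.64,.038),("tipL",cr(92,300),.1175),("tipR",cr(424,450),.1175),("mid",cr(262,378),.1145),("post",cr(335,113),.1095)]:
    P=plane("w",[uv],z,c)[0]; print(k,P.round(4),ob(P[:2]))
# wing mask: dark, depth-z >0.1
P=pts("w",[(u,v) for v in range(384) for u in range(512)],d,c).reshape(384,512,3)
m=(P[...,2]>.105)&(P[...,2]<.13)&(i.max(2)<70); m[:, :140]=0;m[110:]=0;m[:,215:]=0
Q=P[m][:,:2]; rc=cv2.minAreaRect(np.float32(Q*1000)); print("wing rect",rc,len(Q),P[m][:,2].mean(), "box coords",ob(np.array(rc[0])/1000))
print("wing pca",np.degrees(np.arctan2(*np.linalg.svd(Q-Q.mean(0),full_matrices=False)[2][0][::-1])),Q.mean(0))
E
```

```text
stop bot near R [0.4989 0.1839 0.018 ] (2.8, 95.1)
stop bot far R [0.5218 0.1816 0.018 ] (25.9, 94.9)
stop top near R [0.5031 0.1855 0.036 ] (6.9, 97.0)
stop top far R [0.5241 0.1806 0.036 ] (28.3, 94.1)
mould L near [0.4829 0.1432 0.038 ] (-9.4, 53.1)
bedFL [0.4488 0.2096 0.018 ] (-49.3, 116.2)
free near [ 0.4655 -0.1142  0.038 ] (-3.6, -204.8)
tipL [0.5116 0.1732 0.1175] (16.5, 85.5)
tipR [0.5015 0.117  0.1175] (11.5, 28.7)
mid [0.5063 0.1454 0.1145] (13.7, 57.4)
post [0.5486 0.1418 0.1095] (56.1, 57.6)
wing rect ((513.666015625, 148.3031463623047), (51.825469970703125, 48.0603141784668), 22.957551956176758) 585 0.11681625625999659 box coords (20.8, 61.0)
wing pca 76.89259149859912 [0.50763343 0.1458517 ]
```

The wing screw is at box (14, 57.5) and the post is 42.1 mm from it, which matches. The stop face is at y=95, so the gap to the stop is about 41 mm and the fence gap about 8 mm. Next I'll grip the overhanging free end.

Request:
apply_moves:
  motion:
    - {"turn":[0,0,-0.18],"xyz":[0,0,0],"hand":0.4}
    - {"turn":[0,0,-0.18],"xyz":[0,0,0],"hand":0.4}
    - {"turn":[0,0,-0.18],"xyz":[0,0,0],"hand":0.4}
    - {"turn":[0,0,-0.18],"xyz":[0,0,0],"hand":0.4}
    - {"turn":[0,0,-0.18],"xyz":[0,0,0],"hand":0.4}

```text
t: 2.95
ee_pos: [0.4344, 0.0511, 0.3064]
tcp_rot: [0.0, 0.842, 0.539, 0.0]
contact_force: [-0.0, 0.3, -0.5]
grip_width: 0.7
grasp_force: 0.0
```

Request:
apply_moves:
  motion:
    - {"turn":[0,0,-0.18],"xyz":[0,0,0],"hand":0.4}
    - {"turn":[0,0,-0.175],"xyz":[0,0,0],"hand":0.4}
    - {"turn":[0,0,0],"xyz":[-0.0357,0.014,0.05],"hand":0.4}
    - {"turn":[0,0,0],"xyz":[-0.0357,0.014,0.05],"hand":0.4}
    - {"turn":[0,0,0],"xyz":[-0.0357,0.014,0.05],"hand":0.4}

```text
t: 3.58
ee_pos: [0.4671, -0.0593, 0.1563]
tcp_rot: [0.0, 0.736, 0.677, 0.0]
contact_force: [1.8, 0.4, 0.5]
grip_width: 0.701
grasp_force: 0.0
```

Request:
apply_moves:
  motion:
    - {"turn":[0,0,0],"xyz":[-0.0357,0.014,0.05],"hand":0.4}
    - {"turn":[0,0,0],"xyz":[0,0,0],"hand":0.4}
    - {"turn":[0,0,0],"xyz":[0,0,0],"hand":0.4}

```text
t: 3.95
ee_pos: [0.4783, -0.0941, 0.1087]
tcp_rot: [0.0, 0.736, 0.677, 0.0]
contact_force: [0.0, 0.8, -0.6]
grip_width: 0.697
grasp_force: 0.0
```

```bash
python3 snap.py wrist w2; python3 - <<'E'
from h import *
s=st(); M=rot(s["tcp_rot"]); print(M.round(4), s["contact_force"],s["wrist_torque"],s["grip_width"])
E
```

```text
3.95 [ 0.47834263 -0.09409557  0.10871235] [1.74296242e-04 7.36028207e-01 6.76950817e-01 1.95829903e-04] [-3.52552675e-01  4.42464000e-02  1.80816106e+00  1.96835959e-04
  1.28869614e+00 -2.69035055e-01]
[[ 8.260e-02  9.966e-01  1.800e-03]
 [ 9.966e-01 -8.260e-02 -4.000e-04]
 [-3.000e-04  1.800e-03 -1.000e+00]] [ 0.48468328  0.66893315 -0.41926299] [ 0.00230539 -0.01198415  0.01795454] 0.7034306144225521
```

View pics/w2.png

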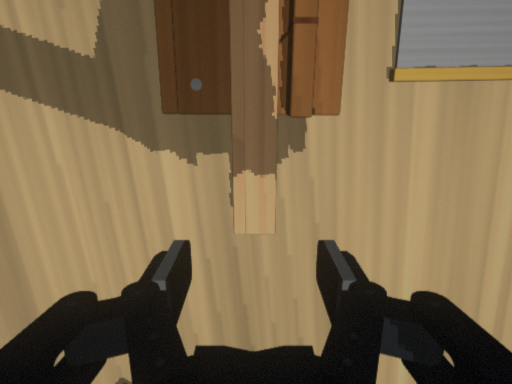

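The moulding is centred between the open fingers (its end is at pixel (255,233)). I'll descend and close gently.

Request:
apply_moves:
  motion:
    - {"turn":[0,0,0],"xyz":[0,0,0.04],"hand":0.4}
    - {"turn":[0,0,0],"xyz":[0,0,0.035],"hand":0.4}
    - {"turn":[0,0,0],"xyz":[0,0,0.022],"hand":0.4}
    - {"turn":[0,0,0],"xyz":[0,0,0],"hand":0.4}

```text
t: 4.5
ee_pos: [0.4783, -0.0929, 0.0112]
tcp_rot: [-0.0, 0.735, 0.678, -0.0]
contact_force: [-0.1, 0.1, 0.2]
grip_width: 0.699
grasp_force: 0.0
```

Request:
apply_moves:
  force: 25
  motion:
    - {"turn":[0,0,0],"xyz":[0,0,0],"hand":-0.2}
    - {"turn":[0,0,0],"xyz":[0,0,0],"hand":-0.35}
    - {"turn":[0,0,0],"xyz":[0,0,0],"hand":-0.5}
    - {"turn":[0,0,0],"xyz":[0,0,0],"hand":-0.5}
    - {"turn":[0,0,0],"xyz":[0,0,0],"hand":-0.5}

```text
t: 5.12
ee_pos: [0.4792, -0.0937, 0.0119]
tcp_rot: [0.001, 0.736, 0.677, 0.001]
contact_force: [1.6, 0.2, 9.4]
grip_width: 0.346
grasp_force: 29.6
```

```bash
cat > sh.py <<'E'
from h import *
s=st(); M=rot(s["tcp_rot"]); bx=np.array([np.cos(np.radians(-5.15)),np.sin(np.radians(-5.15))]); by=np.array([-bx[1],bx[0]]); f=s["contact_force"]; p=s["ee_pos"]
print("t %.2f"%s["t"],"p",p.round(4),"yaw %.2f"%np.degrees(np.arctan2(M[1,0],M[0,0])),"f",f.round(2),"fbox %.2f %.2f"%(f[:2]@bx,f[:2]@by),"tq",s["wrist_torque"].round(3),"w %.3f g %.1f"%(s["grip_width"],s["grasp_force"]),"q6 %.2f"%s["q"][5])
E
python3 sh.py
```

```text
t 5.12 p [ 0.4792 -0.0937  0.0119] yaw 85.30 f [1.56 0.22 9.4 ] fbox 1.54 0.36 tq [ 0.389 -0.167 -0.034] w 0.346 g 29.6 q6 -0.27
```

The closing pads swung and pressed the moulding down (fz is 9.4 N). I'll relieve that before sliding.

Request:
apply_moves:
  motion:
    - {"turn":[0,0,0],"xyz":[0,0,-0.0005],"hand":-0.5}
    - {"turn":[0,0,0],"xyz":[0,0,0],"hand":-0.5}

```text
t: 5.38
ee_pos: [0.4791, -0.0937, 0.012]
tcp_rot: [0.001, 0.736, 0.677, 0.0]
contact_force: [3.3, -0.5, 5.5]
grip_width: 0.342
grasp_force: 29.2
```

Request:
apply_moves:
  motion:
    - {"turn":[0,0,0],"xyz":[0,0,-0.0005],"hand":-0.5}
    - {"turn":[0,0,0],"xyz":[0,0,0],"hand":-0.5}

```text
t: 5.62
ee_pos: [0.4786, -0.0936, 0.0121]
tcp_rot: [0.0, 0.736, 0.677, 0.0]
contact_force: [4.1, -1.8, 3.9]
grip_width: 0.344
grasp_force: 29.1
```

```bash
python3 sh.py
```

```text
t 5.62 p [ 0.4786 -0.0936  0.0121] yaw 85.30 f [ 4.12 -1.75  3.95] fbox 4.26 -1.37 tq [ 0.026 -0.602 -0.256] w 0.344 g 29.1 q6 -0.27
```

Request:
apply_moves:
  motion:
    - {"turn":[0,0,0.008],"xyz":[0,0,-0.0006],"hand":-0.5}
    - {"turn":[0,0,0],"xyz":[0.007,0.001,0],"hand":-0.5}
    - {"turn":[0,0,0],"xyz":[0.007,0.001,0],"hand":-0.5}
    - {"turn":[0,0,0],"xyz":[0.007,0.001,0],"hand":-0.5}
    - {"turn":[0,0,0],"xyz":[0,0,0],"hand":-0.5}

```text
t: 6.25
ee_pos: [0.4834, -0.072, 0.0125]
tcp_rot: [-0.0, 0.738, 0.675, 0.0]
contact_force: [0.1, 2.8, 3.1]
grip_width: 0.347
grasp_force: 28.9
```

```bash
python3 sh.py
```

```text
t 6.25 p [ 0.4834 -0.072   0.0125] yaw 84.89 f [0.06 2.77 3.14] fbox -0.19 2.77 tq [ 0.449 -0.186 -0.03 ] w 0.347 g 28.9 q6 -0.22
```

Request:
apply_moves:
  motion:
    - {"turn":[0,0,0],"xyz":[0.006,0.001,-0.0003],"hand":-0.5}
    - {"turn":[0,0,0],"xyz":[0.006,0.001,0],"hand":-0.5}
    - {"turn":[0,0,0],"xyz":[0.002,0.001,0],"hand":-0.5}
    - {"turn":[0,0,0],"xyz":[0,0,0],"hand":-0.5}

```text
t: 6.75
ee_pos: [0.4876, -0.0589, 0.0127]
tcp_rot: [-0.0, 0.738, 0.675, 0.0]
contact_force: [1.1, 1.3, 0.5]
grip_width: 0.346
grasp_force: 28.6
```

```bash
python3 sh.py; python3 snap.py top t2; python3 - <<'E'
from edge import *
# where is moulding vs stop from top view
c,i,d,s=pickle.load(open("pics/t2.pkl","rb"))
a=cv2.resize(i[182:232,180:290],None,fx=7,fy=7,interpolation=cv2.INTER_CUBIC); cv2.imwrite("pics/t2z.png",a)
E
```

```text
t 6.75 p [ 0.4876 -0.0589  0.0127] yaw 84.85 f [1.12 1.35 0.49] fbox 1.00 1.44 tq [ 0.072 -0.076 -0.021] w 0.346 g 28.6 q6 -0.19
6.75 [ 0.48760346 -0.05892074  0.0127327 ] [-2.22463874e-04  7.38135059e-01  6.74652931e-01  8.40574287e-05] [-2.77516688e-01  1.62715661e-01  1.89666015e+00  4.26536819e-04
  1.08250727e+00 -1.87909371e-01]
```

View pics/t2z.png

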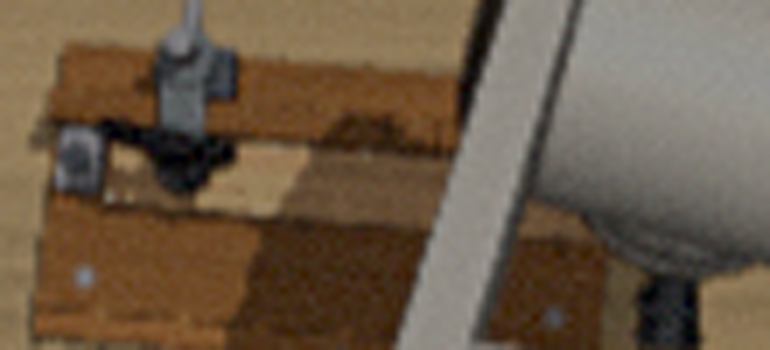

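The moulding's left end (crop pixel 107) is a few millimetres from the stop (105). I'll creep in from here.

Request:
apply_moves:
  motion:
    - {"turn":[0,0,0],"xyz":[0.001,0,0],"hand":-0.5}
    - {"turn":[0,0,0],"xyz":[0.001,0,0],"hand":-0.5}
    - {"turn":[0,0,0],"xyz":[0.001,0,0],"hand":-0.5}

```text
t: 7.18
ee_pos: [0.4878, -0.0562, 0.0128]
tcp_rot: [-0.0, 0.738, 0.675, -0.0]
contact_force: [0.4, 0.1, -1.3]
grip_width: 0.348
grasp_force: 28.4
```

```bash
python3 sh.py
```

```text
t 7.17 p [ 0.4878 -0.0562  0.0128] yaw 84.84 f [ 0.37  0.12 -1.34] fbox 0.35 0.15 tq [-0.127  0.068 -0.006] w 0.348 g 28.4 q6 -0.18
```

Request:
apply_moves:
  motion:
    - {"turn":[0,0,0],"xyz":[0.001,0,0],"hand":-0.5}
    - {"turn":[0,0,0],"xyz":[0.0007,0,0],"hand":-0.5}

```text
t: 7.42
ee_pos: [0.488, -0.0545, 0.0128]
tcp_rot: [-0.0, 0.738, 0.675, -0.0]
contact_force: [-1.4, -4.7, -1.6]
grip_width: 0.343
grasp_force: 28.4
```

```bash
python3 sh.py
```

```text
t 7.42 p [ 0.488  -0.0545  0.0128] yaw 84.85 f [-1.37 -4.72 -1.6 ] fbox -0.94 -4.82 tq [-0.986  0.133 -0.067] w 0.343 g 28.4 q6 -0.18
```

It touched the stop at about 5 N. I'll ease back slightly and go to the fence.

Request:
apply_moves:
  motion:
    - {"turn":[0,0,0],"xyz":[-0.0005,0,0],"hand":-0.5}
    - {"turn":[0,0,0],"xyz":[0,0.001,0],"hand":-0.5}
    - {"turn":[0,0,0],"xyz":[0,0.001,0],"hand":-0.5}

```text
t: 7.8
ee_pos: [0.4889, -0.0552, 0.0126]
tcp_rot: [-0.001, 0.738, 0.675, -0.001]
contact_force: [-15.8, -1.4, 8.6]
grip_width: 0.346
grasp_force: 29.8
```

```bash
python3 sh.py
```

```text
t 7.80 p [ 0.4889 -0.0552  0.0126] yaw 84.86 f [-15.8   -1.38   8.64] fbox -15.61 -2.79 tq [-0.123  2.294  0.306] w 0.346 g 29.8 q6 -0.18
```

Request:
apply_moves:
  motion:
    - {"turn":[0,0,0],"xyz":[0,0.001,0],"hand":-0.5}
    - {"turn":[0,0,0],"xyz":[0,0,0],"hand":-0.5}

```text
t: 8.05
ee_pos: [0.4889, -0.0552, 0.0125]
tcp_rot: [-0.002, 0.738, 0.675, -0.002]
contact_force: [-20.1, -1.6, 11.0]
grip_width: 0.348
grasp_force: 30.6
```

```bash
python3 sh.py
```

```text
t 8.05 p [ 0.4889 -0.0552  0.0125] yaw 84.88 f [-20.05  -1.59  11.  ] fbox -19.83 -3.38 tq [-0.207  3.013  0.468] w 0.348 g 30.6 q6 -0.18
```

It's against the fence, with the reaction near the fence's right end. I'll relax, let go, rise, and then seat it by pushing the front face near its middle with closed fingers.

Request:
apply_moves:
  motion:
    - {"turn":[0,0,0],"xyz":[0,-0.0022,0],"hand":-0.5}
    - {"turn":[0,0,0],"xyz":[0,0,0],"hand":-0.1}
    - {"turn":[0,0,0],"xyz":[0,0,0],"hand":0.2}
    - {"turn":[0,0,0],"xyz":[0,0,0],"hand":0.2}
    - {"turn":[0,0,0],"xyz":[0,0,-0.03],"hand":0.2}

```text
t: 8.68
ee_pos: [0.4876, -0.0548, 0.0416]
tcp_rot: [-0.002, 0.738, 0.675, -0.001]
contact_force: [0.7, -0.1, -0.4]
grip_width: 0.597
grasp_force: 0.0
```

Request:
apply_moves:
  motion:
    - {"turn":[0,0,0],"xyz":[0,0,-0.06],"hand":0.2}
    - {"turn":[0,0,0],"xyz":[0,0,-0.06],"hand":-1}
    - {"turn":[0,0,0],"xyz":[0,0,0],"hand":-1}

```text
t: 9.05
ee_pos: [0.4906, -0.0555, 0.1675]
tcp_rot: [0.003, 0.738, 0.675, 0.002]
contact_force: [-0.6, 0.0, -1.3]
grip_width: 0.182
grasp_force: 0.0
```

```bash
python3 sh.py; python3 snap.py wrist w3; python3 -c "
import cv2;i=cv2.imread('pics/w3.png');cv2.imwrite('pics/w3z.png',cv2.resize(i,(800,600),interpolation=cv2.INTER_CUBIC))"
```

```text
t 9.05 p [ 0.4906 -0.0555  0.1675] yaw 84.85 f [-0.56  0.01 -1.27] fbox -0.55 -0.04 tq [ 0.036  0.002 -0.019] w 0.182 g 0.0 q6 -0.18
9.05 [ 0.49062358 -0.05554037  0.16745063] [0.00313897 0.73817368 0.6746002  0.00208339] [-2.69022485e-01  6.69393327e-03  1.72218102e+00  1.88015265e-04
  1.40518507e+00 -1.79115361e-01]
```

View pics/w3z.png

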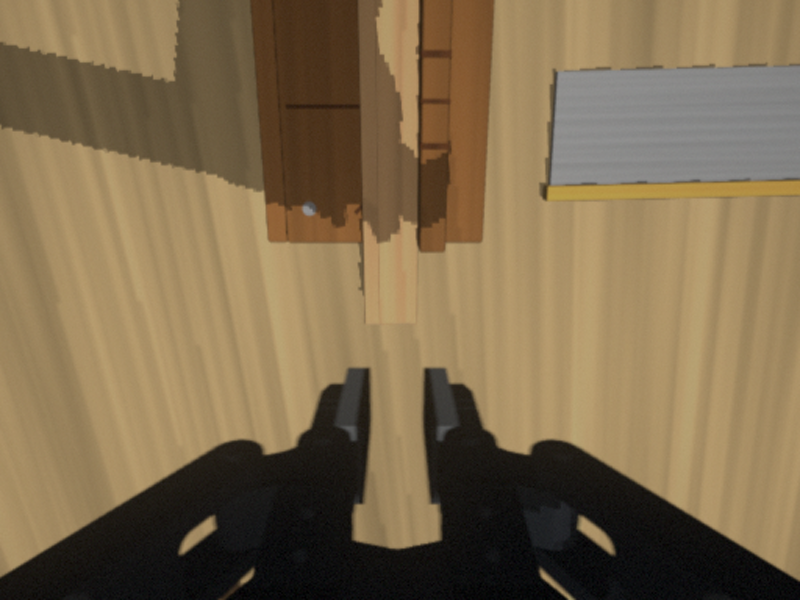

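The moulding lies along the fence with its end at (390,323). I'll move to the front face near box y=-55.

Request:
apply_moves:
  motion:
    - {"turn":[0,0,0],"xyz":[0.0445,-0.0184,0],"hand":-1}
    - {"turn":[0,0,0],"xyz":[0.0445,-0.0184,0],"hand":-1}
    - {"turn":[0,0,0],"xyz":[0,0,0.05],"hand":-1}
    - {"turn":[0,0,0],"xyz":[0,0,0.05],"hand":-1}
    - {"turn":[0,0,0],"xyz":[0,0,0.03],"hand":-1}

```text
t: 9.72
ee_pos: [0.4582, 0.0372, 0.0294]
tcp_rot: [-0.002, 0.738, 0.675, -0.001]
contact_force: [0.7, 0.2, -0.3]
grip_width: 0.002
grasp_force: 0.0
```

Request:
apply_moves:
  motion:
    - {"turn":[0,0,0],"xyz":[0,0,0.01],"hand":-1}
    - {"turn":[0,0,0],"xyz":[0,0.001,0],"hand":-1}
    - {"turn":[0,0,0],"xyz":[0,0.001,0],"hand":-1}

```text
t: 10.1
ee_pos: [0.4629, 0.0366, 0.0239]
tcp_rot: [0.001, 0.738, 0.675, 0.001]
contact_force: [0.9, 0.0, 1.4]
grip_width: -0.001
grasp_force: 0.0
```

```bash
python3 sh.py
```

```text
t 10.10 p [0.4629 0.0366 0.0239] yaw 84.84 f [0.89 0.01 1.4 ] fbox 0.89 0.09 tq [0.008 0.017 0.013] w -0.001 g 0.0 q6 0.00
```

Request:
apply_moves:
  motion:
    - {"turn":[0,0,0],"xyz":[0,0.0015,-0.001],"hand":-1}
    - {"turn":[0,0,0],"xyz":[0,0.0015,0],"hand":-1}

```text
t: 10.35
ee_pos: [0.4656, 0.0364, 0.0245]
tcp_rot: [0.0, 0.738, 0.675, 0.0]
contact_force: [-0.7, -0.3, 0.0]
grip_width: -0.004
grasp_force: 0.0
```

```bash
python3 sh.py
```

```text
t 10.35 p [0.4656 0.0364 0.0245] yaw 84.84 f [-0.68 -0.27  0.03] fbox -0.65 -0.33 tq [ 0.024 -0.019 -0.035] w -0.004 g 0.0 q6 0.00
```

Request:
apply_moves:
  motion:
    - {"turn":[0,0,0],"xyz":[0,0.0012,0],"hand":-1}
    - {"turn":[0,0,0],"xyz":[0,0.0012,0],"hand":-1}

```text
t: 10.6
ee_pos: [0.4676, 0.0362, 0.0239]
tcp_rot: [-0.0, 0.738, 0.675, 0.0]
contact_force: [-2.0, 0.7, 0.4]
grip_width: -0.001
grasp_force: 0.7
```

```bash
python3 sh.py
```

```text
t 10.60 p [0.4676 0.0362 0.0239] yaw 84.84 f [-2.    0.66  0.38] fbox -2.05 0.47 tq [0.031 0.195 0.051] w -0.001 g 0.7 q6 0.00
```

Request:
apply_moves:
  motion:
    - {"turn":[0,0,0],"xyz":[0,0.0012,0],"hand":-1}

```text
t: 10.72
ee_pos: [0.4684, 0.0362, 0.0238]
tcp_rot: [-0.0, 0.738, 0.675, -0.0]
contact_force: [-8.6, 2.0, 5.7]
grip_width: 0.0
grasp_force: 4.6
```

```bash
python3 sh.py
```

```text
t 10.72 p [0.4684 0.0362 0.0238] yaw 84.84 f [-8.57  2.    5.67] fbox -8.71 1.23 tq [0.228 1.377 0.004] w 0.000 g 4.6 q6 0.00
```

Request:
apply_moves:
  motion:
    - {"turn":[0,0,0],"xyz":[0,0,0],"hand":-1}
    - {"turn":[0,0,0],"xyz":[0,-0.006,0],"hand":-1}
    - {"turn":[0,0,0],"xyz":[0,0,-0.05],"hand":-1}
    - {"turn":[0,0,0],"xyz":[-0.05,0,0],"hand":-1}
    - {"turn":[0,0,0],"xyz":[-0.05,0,0],"hand":-1}

```text
t: 11.35
ee_pos: [0.4536, -0.0639, 0.0745]
tcp_rot: [0.001, 0.738, 0.675, 0.0]
contact_force: [0.5, 0.1, 0.2]
grip_width: -0.004
grasp_force: 0.0
```

Request:
apply_moves:
  motion:
    - {"turn":[0,0,0],"xyz":[-0.027,0.0343,0],"hand":-1}
    - {"turn":[0,0,0],"xyz":[0,0,0.03],"hand":-1}
    - {"turn":[0,0,0],"xyz":[0,0,0.023],"hand":-1}
    - {"turn":[0,0,0],"xyz":[0,0,0],"hand":-1}

```text
t: 11.85
ee_pos: [0.4843, -0.0927, 0.0196]
tcp_rot: [-0.001, 0.738, 0.675, -0.001]
contact_force: [0.2, 0.6, 0.6]
grip_width: 0.0
grasp_force: 0.0
```

```bash
python3 sh.py; python3 snap.py wrist w4; python3 - <<'E'
from edge import *
c,i,d,s=pickle.load(open("pics/w4.pkl","rb"))
g=cv2.cvtColor(i,cv2.COLOR_BGR2GRAY)
F=np.array([.5069,-.0295]);bx=np.array([.99596,-.0898]);by=np.array([.0898,.99596])
# project expected box pts to pixels
K,p,A,m=c
def pix(x,y,z):
    P=np.r_[F+(x-30)/1000*bx+(y+116.7)/1000*by,z]; q=A.T@(P-p); return (K[0,0]*q[0]/-q[2]+K[0,2], K[1,1]*-q[1]/-q[2]+K[1,2])
for t in [(0,-165,.038),(30,-165,.038),(0,-20,.038),(30,-20,.038),(30,-20,.048),(30,60,.048)]: print(t,np.round(pix(*t),1))
E
```

```text
t 11.85 p [ 0.4843 -0.0927  0.0196] yaw 84.83 f [0.18 0.62 0.59] fbox 0.13 0.64 tq [-0.036 -0.027 -0.03 ] w 0.000 g 0.0 q6 -0.26
11.85 [ 0.48434599 -0.09267075  0.01958186] [-1.30259771e-03  7.38272018e-01  6.74501530e-01 -6.44777180e-04] [-3.45471689e-01  1.58839780e-01  1.88456234e+00  8.27934033e-05
  1.10109648e+00 -2.55293495e-01]
(0, -165, 0.038) [222.1 237.7]
(30, -165, 0.038) [293.2 237.8]
(0, -20, 0.038) [ 208.2 -217.3]
(30, -20, 0.038) [ 310.8 -217.5]
(30, -20, 0.048) [ 317.2 -253.3]
(30, 60, 0.048) [ 341.1 -822.8]
```

Request:
apply_moves:
  motion:
    - {"turn":[0,0,0],"xyz":[0.0015,0,0],"hand":-1}
    - {"turn":[0,0,0],"xyz":[0.0015,0,0],"hand":-1}
    - {"turn":[0,0,0],"xyz":[0.001,0,0],"hand":-1}

```text
t: 12.28
ee_pos: [0.4861, -0.0888, 0.0214]
tcp_rot: [0.0, 0.738, 0.675, 0.0]
contact_force: [0.5, -0.1, -0.3]
grip_width: -0.003
grasp_force: 0.0
```

Request:
apply_moves:
  motion:
    - {"turn":[0,0,0],"xyz":[0.001,0,0],"hand":-1}

```text
t: 12.4
ee_pos: [0.486, -0.088, 0.0211]
tcp_rot: [0.0, 0.738, 0.675, 0.0]
contact_force: [-0.7, -1.1, 1.1]
grip_width: -0.002
grasp_force: 0.9
```

Request:
apply_moves:
  motion:
    - {"turn":[0,0,0],"xyz":[0.0008,0,0],"hand":-1}

```text
t: 12.52
ee_pos: [0.4861, -0.0876, 0.0211]
tcp_rot: [0.0, 0.738, 0.675, -0.0]
contact_force: [-2.4, -9.9, 2.0]
grip_width: 0.002
grasp_force: 5.2
```

```bash
python3 sh.py
```

```text
t 12.53 p [ 0.4861 -0.0876  0.0211] yaw 84.86 f [-2.38 -9.91  2.02] fbox -1.48 -10.08 tq [-1.621  0.376  0.025] w 0.002 g 5.2 q6 -0.24
```

Contact with the stop is a gentle 10 N push with no ramming. I'll retreat, rise, and move over the screw to look.

Request:
apply_moves:
  motion:
    - {"turn":[0,0,0],"xyz":[-0.005,0,0],"hand":-1}
    - {"turn":[0,0,0],"xyz":[0,0,-0.06],"hand":-1}
    - {"turn":[0,0,0],"xyz":[0,0,-0.06],"hand":-0.5}
    - {"turn":[0,0,0],"xyz":[0,0,-0.06],"hand":-0.3}
    - {"turn":[0,0,0],"xyz":[0.06,0,-0.02],"hand":-0.3}

```text
t: 13.15
ee_pos: [0.4918, -0.0351, 0.2243]
tcp_rot: [0.002, 0.74, 0.673, 0.001]
contact_force: [0.9, 1.2, -1.1]
grip_width: 0.353
grasp_force: 0.0
```

Request:
apply_moves:
  motion:
    - {"turn":[0,0,0],"xyz":[0.06,0,0],"hand":-0.3}
    - {"turn":[0,0,0],"xyz":[0.06,0,0],"hand":-0.3}
    - {"turn":[0,0,0],"xyz":[0.0587,0,0],"hand":-0.3}
    - {"turn":[0,0,0.088],"xyz":[0,0,0],"hand":-0.3}
    - {"turn":[0,0,0],"xyz":[0,0,0],"hand":-0.3}

```text
t: 13.78
ee_pos: [0.5068, 0.1453, 0.2204]
tcp_rot: [-0.0, 0.767, 0.642, -0.0]
contact_force: [-0.2, 0.2, 0.6]
grip_width: 0.346
grasp_force: 0.0
```

```bash
python3 sh.py; python3 snap.py wrist w5; python3 -c "
import cv2;i=cv2.imread('pics/w5.png');cv2.imwrite('pics/w5z.png',cv2.resize(i[:260],(800,406),interpolation=cv2.INTER_CUBIC))"
```

```text
t 13.78 p [0.5068 0.1453 0.2204] yaw 79.89 f [-0.18  0.22  0.59] fbox -0.20 0.20 tq [-0.011 -0.026 -0.025] w 0.346 g 0.0 q6 0.31
13.775 [0.50681124 0.14525125 0.22039963] [-2.03601795e-04  7.66685247e-01  6.42023107e-01 -1.46103053e-04] [1.32809365e-01 5.49594523e-02 1.56422809e+00 1.87997410e-04
 1.52286980e+00 3.09328328e-01]
```

View pics/w5z.png

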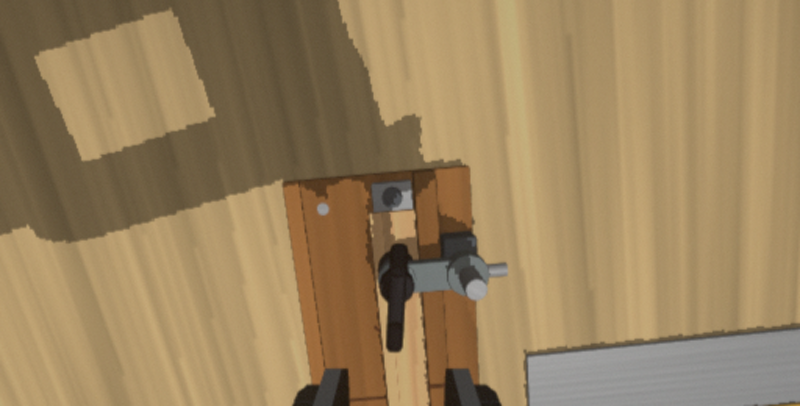

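The moulding's end meets the stop at (392,212) and its back lies on the fence. The wings run from (400,248) to (394,348). I'll refine the screw axis from this view.

```bash
python3 - <<'E'
from edge import *
c,i,d,s=pickle.load(open("pics/w5.pkl","rb"))
P=pts("w",[(u,v) for v in range(384) for u in range(512)],d,c).reshape(384,512,3)
m=(P[...,2]>.107)&(P[...,2]<.13)&(i.max(2)<75); m[:,:235]=0;m[:,270:]=0;m[235:]=0
Q=P[m]; W=plane("w",np.argwhere(m)[:,::-1],.1165,c)[:,:2]
rc=cv2.minAreaRect(np.float32(W*1000)); print(rc,len(W),np.percentile(Q[:,2],[10,50,90]))
for uv in [(400,247),(394,350),(397,300)]: print(plane("w",[np.array(uv)*.64],.1165,c)[0])
k=(P[...,2]>.08)&(P[...,2]<.098)&(i.max(2)<75); k[:,:235]=0;k[:,285:]=0;k[235:]=0; print("collar",k.sum(),P[k].mean(0),P[k].min(0),P[k].max(0))
E
```

```text
((506.89678955078125, 146.57138061523438), (57.027400970458984, 8.883115768432617), 76.98924255371094) 718 [0.11511242 0.11723992 0.12022944]
[0.51357831 0.17253949 0.1165    ]
[0.50090651 0.11882665 0.1165    ]
[0.50729748 0.14572144 0.1165    ]
collar 156 [0.50667441 0.14775957 0.09180458] [0.49784392 0.13804171 0.08191301] [0.516425   0.15546447 0.09391888]
```

The wing rectangle measures 57 x 8.9 mm, centred at (0.5069, 0.1466) at 77°. I'll descend with a 29 mm opening and grip.

Request:
apply_moves:
  motion:
    - {"turn":[0,0,0.05],"xyz":[0.0011,0,0.05],"hand":-0.31}
    - {"turn":[0,0,0],"xyz":[0,0,0.045],"hand":-0.31}
    - {"turn":[0,0,0],"xyz":[0,0,0.02],"hand":-0.31}
    - {"turn":[0,0,0],"xyz":[0,0,0.008],"hand":-0.31}
    - {"turn":[0,0,0],"xyz":[0,0,0],"hand":-0.31}

```text
t: 14.45
ee_pos: [0.5074, 0.1455, 0.098]
tcp_rot: [-0.0, 0.783, 0.622, 0.0]
contact_force: [0.6, 0.4, -0.1]
grip_width: 0.346
grasp_force: 0.0
```

```bash
python3 sh.py
```

```text
t 14.45 p [0.5074 0.1455 0.098 ] yaw 76.94 f [ 0.62  0.43 -0.09] fbox 0.57 0.48 tq [ 0.03   0.018 -0.048] w 0.346 g 0.0 q6 0.36
```

Request:
apply_moves:
  force: 25
  motion:
    - {"turn":[0,0,0],"xyz":[0,0,0],"hand":-0.6}
    - {"turn":[0,0,0],"xyz":[0,0,0],"hand":-0.9}
    - {"turn":[0,0,0],"xyz":[0,0,0],"hand":-1}
    - {"turn":[0,0,0],"xyz":[0,0,0],"hand":-1}

```text
t: 14.95
ee_pos: [0.5071, 0.1461, 0.0986]
tcp_rot: [0.0, 0.783, 0.622, 0.0]
contact_force: [-4.8, 0.5, 8.0]
grip_width: 0.095
grasp_force: 30.3
```

```bash
python3 sh.py
```

```text
t 14.95 p [0.5071 0.1461 0.0986] yaw 76.96 f [-4.82  0.5   8.04] fbox -4.84 0.07 tq [-0.004  0.831  0.   ] w 0.095 g 30.3 q6 0.36
```

Request:
apply_moves:
  motion:
    - {"turn":[0,0,0.08],"xyz":[0,-0.0004,0],"hand":-1}
    - {"turn":[0,0,0.08],"xyz":[0,0,0.0001],"hand":-1}
    - {"turn":[0,0,0.08],"xyz":[0,0,0.0001],"hand":-1}

```text
t: 15.32
ee_pos: [0.507, 0.1461, 0.0984]
tcp_rot: [0.0, 0.852, 0.523, 0.001]
contact_force: [-1.8, -1.6, 4.4]
grip_width: 0.096
grasp_force: 29.8
```

```bash
python3 sh.py
```

```text
t 15.32 p [0.507  0.1461 0.0984] yaw 63.05 f [-1.75 -1.59  4.45] fbox -1.60 -1.74 tq [-0.185  0.331  0.043] w 0.096 g 29.8 q6 0.60
```

Request:
apply_moves:
  motion:
    - {"turn":[0,0,0.08],"xyz":[0,0,0.0001],"hand":-1}

```text
t: 15.45
ee_pos: [0.5071, 0.146, 0.0983]
tcp_rot: [0.0, 0.873, 0.488, 0.001]
contact_force: [-2.4, -1.5, 4.9]
grip_width: 0.091
grasp_force: 29.8
```

```bash
python3 sh.py
```

```text
t 15.45 p [0.5071 0.146  0.0983] yaw 58.47 f [-2.38 -1.5   4.86] fbox -2.24 -1.71 tq [-0.216  0.36   0.079] w 0.091 g 29.8 q6 0.68
```

Request:
apply_moves:
  motion:
    - {"turn":[0,0,0.08],"xyz":[0,0,0.0001],"hand":-1}

```text
t: 15.58
ee_pos: [0.5071, 0.146, 0.0982]
tcp_rot: [0.0, 0.891, 0.453, 0.001]
contact_force: [-1.1, -1.6, 4.7]
grip_width: 0.099
grasp_force: 29.8
```

```bash
python3 sh.py
```

```text
t 15.57 p [0.5071 0.146  0.0982] yaw 53.89 f [-1.09 -1.64  4.68] fbox -0.94 -1.73 tq [-0.225  0.243  0.035] w 0.099 g 29.8 q6 0.76
```

Request:
apply_moves:
  motion:
    - {"turn":[0,0,0.1],"xyz":[0,0,0.0001],"hand":-1}
    - {"turn":[0,0,0.1],"xyz":[0,0,0.0002],"hand":-1}

```text
t: 15.82
ee_pos: [0.5071, 0.146, 0.0979]
tcp_rot: [0.0, 0.932, 0.362, 0.001]
contact_force: [-2.0, -1.8, 5.6]
grip_width: 0.098
grasp_force: 29.9
```

```bash
python3 sh.py
```

```text
t 15.82 p [0.5071 0.146  0.0979] yaw 42.39 f [-1.97 -1.79  5.61] fbox -1.80 -1.96 tq [-0.345  0.247  0.054] w 0.098 g 29.9 q6 0.97
```

Request:
apply_moves:
  motion:
    - {"turn":[0,0,0.1],"xyz":[0,0,0.0001],"hand":-1}
    - {"turn":[0,0,0.1],"xyz":[0,0,0.0002],"hand":-1}

```text
t: 16.08
ee_pos: [0.5072, 0.146, 0.0977]
tcp_rot: [0.0, 0.964, 0.267, 0.001]
contact_force: [-1.2, -1.8, 7.0]
grip_width: 0.099
grasp_force: 30.0
```

```bash
python3 sh.py
```

```text
t 16.07 p [0.5072 0.146  0.0977] yaw 30.93 f [-1.15 -1.82  6.99] fbox -0.99 -1.91 tq [-0.401  0.363  0.056] w 0.099 g 30.0 q6 1.17
```

Request:
apply_moves:
  motion:
    - {"turn":[0,0,0.1],"xyz":[0,0,0.0001],"hand":-1}
    - {"turn":[0,0,0.1],"xyz":[0,0,0.0002],"hand":-1}

```text
t: 16.32
ee_pos: [0.5072, 0.1459, 0.0974]
tcp_rot: [0.0, 0.986, 0.169, 0.001]
contact_force: [-1.0, -2.1, 6.2]
grip_width: 0.099
grasp_force: 30.1
```

```bash
python3 sh.py
```

```text
t 16.32 p [0.5072 0.1459 0.0974] yaw 19.47 f [-1.02 -2.09  6.24] fbox -0.83 -2.18 tq [-0.515  0.307  0.027] w 0.099 g 30.1 q6 1.37
```

Request:
apply_moves:
  motion:
    - {"turn":[0,0,0.1],"xyz":[0,0,0],"hand":-1}
    - {"turn":[0,0,0.1],"xyz":[0,0,0.0001],"hand":-1}

```text
t: 16.58
ee_pos: [0.5071, 0.1459, 0.0972]
tcp_rot: [0.0, 0.998, 0.07, 0.001]
contact_force: [-2.1, -2.6, 4.4]
grip_width: 0.095
grasp_force: 29.8
```

```bash
python3 sh.py
```

```text
t 16.57 p [0.5071 0.1459 0.0972] yaw 8.01 f [-2.09 -2.59  4.35] fbox -1.85 -2.77 tq [-0.543  0.212  0.085] w 0.095 g 29.8 q6 1.57
```

Request:
apply_moves:
  motion:
    - {"turn":[0,0,0.1],"xyz":[0,0,0.0001],"hand":-1}
    - {"turn":[0,0,0.1],"xyz":[0,0,0.0001],"hand":-1}

```text
t: 16.82
ee_pos: [0.5071, 0.1458, 0.097]
tcp_rot: [0.0, 1.0, -0.03, 0.001]
contact_force: [-1.8, -3.5, 4.7]
grip_width: 0.092
grasp_force: 29.8
```

```bash
python3 sh.py
```

```text
t 16.82 p [0.5071 0.1458 0.097 ] yaw -3.45 f [-1.75 -3.53  4.68] fbox -1.43 -3.67 tq [-0.585  0.243  0.031] w 0.092 g 29.8 q6 1.77
```

Request:
apply_moves:
  motion:
    - {"turn":[0,0,0.1],"xyz":[0,0,0.0001],"hand":-1}
    - {"turn":[0,0,0.1],"xyz":[0,0,0.0001],"hand":-1}

```text
t: 17.08
ee_pos: [0.5071, 0.1458, 0.0968]
tcp_rot: [0.0, 0.992, -0.13, 0.001]
contact_force: [-2.4, -3.3, 4.5]
grip_width: 0.095
grasp_force: 29.8
```

```bash
python3 sh.py
```

```text
t 17.07 p [0.5071 0.1458 0.0968] yaw -14.91 f [-2.4  -3.28  4.48] fbox -2.09 -3.48 tq [-0.685  0.257  0.079] w 0.095 g 29.8 q6 1.97
```

Request:
apply_moves:
  motion:
    - {"turn":[0,0,0.1],"xyz":[-0.0001,0.0004,0.0001],"hand":-1}
    - {"turn":[0,0,0.1],"xyz":[0,0,0.0001],"hand":-1}

```text
t: 17.32
ee_pos: [0.507, 0.1456, 0.0966]
tcp_rot: [-0.0, 0.974, -0.228, 0.001]
contact_force: [-0.3, -1.5, 3.3]
grip_width: 0.098
grasp_force: 29.7
```

```bash
python3 sh.py
```

```text
t 17.32 p [0.507  0.1456 0.0966] yaw -26.37 f [-0.26 -1.53  3.32] fbox -0.12 -1.55 tq [-0.378  0.062  0.105] w 0.098 g 29.7 q6 2.16
```

Request:
apply_moves:
  motion:
    - {"turn":[0,0,0.1],"xyz":[0,0,0.0001],"hand":-1}
    - {"turn":[0,0,0.1],"xyz":[0,0,0.0001],"hand":-1}

```text
t: 17.58
ee_pos: [0.507, 0.1456, 0.0964]
tcp_rot: [-0.0, 0.946, -0.324, 0.001]
contact_force: [-0.3, -2.0, 4.4]
grip_width: 0.094
grasp_force: 29.7
```

```bash
python3 sh.py
```

```text
t 17.57 p [0.507  0.1456 0.0964] yaw -37.82 f [-0.32 -2.02  4.39] fbox -0.14 -2.04 tq [-0.375  0.12   0.222] w 0.094 g 29.7 q6 2.36
```

Request:
apply_moves:
  motion:
    - {"turn":[0,0,0.1],"xyz":[0,0,0.0001],"hand":-1}
    - {"turn":[0,0,0.1],"xyz":[0,0,0.0001],"hand":-1}
    - {"turn":[0,0,0.1],"xyz":[0,0,0.0001],"hand":-1}

```text
t: 17.95
ee_pos: [0.5069, 0.1455, 0.0961]
tcp_rot: [-0.0, 0.887, -0.462, 0.001]
contact_force: [-0.3, -2.5, 4.1]
grip_width: 0.096
grasp_force: 29.9
```

```bash
python3 sh.py
```

```text
t 17.95 p [0.5069 0.1455 0.0961] yaw -55.01 f [-0.31 -2.49  4.12] fbox -0.08 -2.51 tq [-0.351  0.249  0.231] w 0.096 g 29.9 q6 2.66
```

The moment has risen about 0.18 above free. I'll take a few averaged readings before stopping.

```bash
python3 - <<'E'
from h import *
v=[]
for k in range(12):
    ctrl.capture("top"); s=st(); v.append((s["wrist_torque"][2],s["contact_force"][2]))
v=np.array(v); print(v.mean(0),v.std(0), v[:,0].round(3))
M=rot(s["tcp_rot"]); print(np.degrees(np.arctan2(M[1,0],M[0,0])))
E
```

```text
[-0.08558786  6.54749934] [0.02812458 0.51164708] [-0.029 -0.078 -0.12  -0.08  -0.051 -0.066 -0.079 -0.093 -0.107 -0.138
 -0.09  -0.097]
-54.70971059138452
```

The moment while turning (0.18 above free) and the angle past contact (about 0.7–0.8 rad) both put the hold near 30 N, so I'll stop here. I'll open narrowly, rise and check.

Request:
apply_moves:
  motion:
    - {"turn":[0,0,0],"xyz":[0,0,0],"hand":-0.6}
    - {"turn":[0,0,0],"xyz":[0,0,0],"hand":-0.32}
    - {"turn":[0,0,0],"xyz":[0,0,0],"hand":-0.32}
    - {"turn":[0,0,0],"xyz":[0,0,-0.02],"hand":-0.32}
    - {"turn":[0,0,0],"xyz":[0,0,-0.04],"hand":-0.32}

```text
t: 19.18
ee_pos: [0.5057, 0.1456, 0.1545]
tcp_rot: [0.001, 0.888, -0.46, -0.001]
contact_force: [0.7, 0.1, 0.2]
grip_width: 0.344
grasp_force: 0.0
```

Request:
apply_moves:
  motion:
    - {"turn":[0,0,0],"xyz":[0,0,-0.06],"hand":-0.32}
    - {"turn":[0,0,-0.18],"xyz":[0,0,-0.04],"hand":-0.32}
    - {"turn":[0,0,-0.18],"xyz":[0,0,-0.04],"hand":-0.32}
    - {"turn":[0,0,-0.18],"xyz":[0,0,0],"hand":-0.32}
    - {"turn":[0,0,-0.18],"xyz":[0,0,0],"hand":-0.32}

```text
t: 19.8
ee_pos: [0.5066, 0.1457, 0.2955]
tcp_rot: [-0.0, 0.993, -0.115, 0.0]
contact_force: [-0.2, -0.1, 0.3]
grip_width: 0.345
grasp_force: 0.0
```

Request:
apply_moves:
  motion:
    - {"turn":[0,0,-0.18],"xyz":[-0.05,0,0],"hand":-0.32}
    - {"turn":[0,0,-0.18],"xyz":[-0.04,0,0],"hand":-0.32}
    - {"turn":[0,0,0],"xyz":[0,0,0],"hand":-0.32}
    - {"turn":[0,0,0],"xyz":[0,0,0],"hand":-0.32}

```text
t: 20.3
ee_pos: [0.4183, 0.1597, 0.2953]
tcp_rot: [-0.0, 0.998, 0.061, 0.0]
contact_force: [-0.2, -0.5, -0.3]
grip_width: 0.343
grasp_force: 0.0
```

```bash
python3 sh.py; python3 snap.py wrist w6; python3 -c "
import cv2;i=cv2.imread('pics/w6.png');cv2.imwrite('pics/w6z.png',cv2.resize(i,(800,600),interpolation=cv2.INTER_CUBIC))"
```

```text
t 20.30 p [0.4183 0.1597 0.2953] yaw 6.97 f [-0.24 -0.5  -0.26] fbox -0.19 -0.52 tq [ 0.042 -0.033  0.041] w 0.343 g 0.0 q6 1.64
20.3 [0.41827228 0.1597167  0.29531929] [-8.18634181e-05  9.98150266e-01  6.07942611e-02  3.12211090e-04] [ 1.92317664e-01 -1.32984919e-01  1.59561532e+00  8.09145394e-05
  1.67832176e+00  1.64145915e+00]
```

View pics/w6z.png

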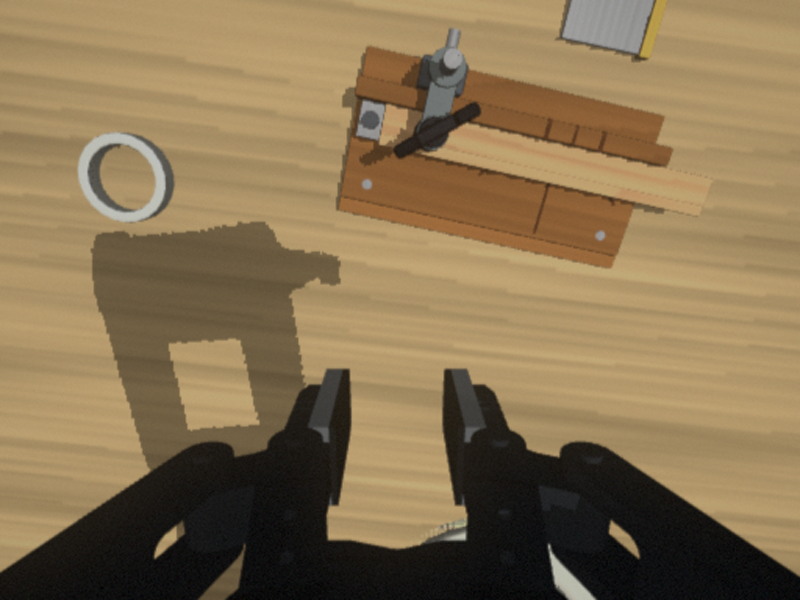

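The moulding's left end is at the stop (385,125) and the wings are turned, spanning (397,153) to (478,108). I'll check numerically that it's flush.

```bash
python3 - <<'E'
from edge import *
c,i,d,s=pickle.load(open("pics/w6.pkl","rb")); g=np.float32(cv2.cvtColor(i,cv2.COLOR_BGR2GRAY)); Z=.64
L={"front":((440,160),(690,212),.038),"fence_back":((480,76),(655,114),.018),"fence_front_top":((490,118),(665,163),.048),"free":((711,182),(700,211),.038),"bedfront":((350,198),(600,256),.018)}
O={}
for k,(a,b,z) in L.items():
    p,q,r=edge(g,np.array(a)*Z,np.array(b)*Z,4); W=plane("w",[p,q],z,c)[:,:2]; O[k]=W; dv=W[0]-W[1]
    print(k,(p/Z).round(0),(q/Z).round(0),"%.2f"%r,W.round(4).tolist(),"%.2f"%np.degrees(np.arctan2(-dv[0],dv[1])))
n=O["bedfront"][0]-O["bedfront"][1]; n/=np.linalg.norm(n); bx=np.array([n[1],-n[0]])
print("front from bedfront (expect 58):",(O["front"]-O["bedfront"][0])@bx*1000,"fence face (expect 88)",(O["fence_front_top"]-O["bedfront"][0])@bx*1000)
E
```

```text
front [440. 158.] [690. 214.] 0.18 [[0.4909, 0.1345], [0.473, -0.0677]] -5.08
fence_back [481.  72.] [655. 113.] 0.18 [[0.5578, 0.1111], [0.545, -0.03]] -5.18
fence_front_top [489. 123.] [663. 169.] 0.35 [[0.5196, 0.1038], [0.5033, -0.0326]] -6.84
free [711. 182.] [700. 211.] 0.13 [[0.4987, -0.0769], [0.476, -0.0748]] -95.28
bedfront [350. 199.] [601. 254.] 0.19 [[0.4499, 0.2021], [0.43, -0.014]] -5.24
front from bedfront (expect 58): [47.0759858  47.64473719] fence face (expect 88) [78.44598249 74.60578449]
```

```bash
python3 -c "
from bench import ctrl
print(ctrl.sign_off())"
```

```text
the job is handed in; nothing more can be done
None
```

I slid the moulding against the fence and up to the stop, clamped it with the wing screw at an estimated 30 N (roughly 22–44 N, worked out from the turning moment and angle), let go and handed it in; the last picture shows it square to the fence within about 0.2°.

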